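Stow the rod, tug the cover, free its bolt and hold it open

TASK

A brass setting rod was left standing on the blue cover of the parts case: stand it end-down in the hole of the light wooden holder block and let go of it. Then tug the cover up by its bar handle, before you move the bolt, to learn whether the bolt has caught it; if it is caught, draw the bolt back by its red knob, and lift the cover. Finish while still holding the cover about half open, at 45 degrees (it falls shut if let go), with the rod still in its hole and the other things on the bench left where they were.

Things in the scene. Friction and masses are not known exactly. Their poses are not given: they have to be found in the camera images.
- rod_mid (a point): centre (half-way up) of the loose brass setting rod, 16 mm across, 100 mm long, plain cylinder with chamfered ends, 0.08 to 0.17 kg. It starts standing upright on the cover, its centre 50 mm above the cover's top face
- holder_mouth (a point): centre of the mouth of the round hole (20 mm wide, 45 mm deep, flat floor, 2 mm chamfer) in the top of the fixed light wooden holder block, 50 x 50 x 60 mm, standing on the bench mat (mat 2 mm thick). The rod dropped home has its centre 5 mm above the mouth
- case: fixed grey parts case with a blue cover, 150 (its x) x 170 (its y) x 60 mm, on the mat (top 2 mm over the bench); origin under its centre, on the mat. The cover's top face is 68 mm above the origin. Its x axis points away from its front to its hinged rear edge, its y axis to the left seen from its front, z up
- cover_hinge (a point): middle of the cover's hinge line, at the case's rear top edge, 64 mm above the case origin; the line runs along the case's y axis
- cover (a joint): angle of the cover, rad: 0 shut, grows as the front edge is lifted, stop at 1.2. Loose hinge: the cover (0.4 kg) falls shut when let go. While the bolt holds it, it has only about 0.037 rad (6 mm at the bolt) of play
- cover_grip (a point): middle of the cover's steel bar handle, moving with the cover: a round bar 12 mm thick along the case's y axis, 54 mm free between its posts, centre 35 mm above the cover's top face (103 mm above the case origin when shut), 125 mm in front of the hinge line, 39 mm above it, and 45 mm to the +y side of the hinge point
- bolt_grip (a point): middle of the bolt's red round knob, 14 mm thick, free from 84 to 110 mm above the case origin (this point 98 mm). The bolt slides along the case's y axis on its front edge (x = -88 mm in the case frame), 2 N friction, stays where left. Drawn to +y, away from the dark keeper hood that hides its tip, it frees the cover: knob y -24 mm fully shot, +6 fully drawn. Starts anywhere from shot to mostly drawn, caught or not
- dish: bystander, to be left alone: small round white parts dish, 69 mm across, 16 mm high; origin under its centre
- stopper: bystander, to be left alone: black rubber stopper, 43 mm across, 32 mm high; origin under its centre
Things that resemble listed ones, but are neither listed nor needed, are in the scene too. There is more than one size of the part that bears holder_mouth; the job needs the larger. Of the things that look like the part that bears rod_mid, the smaller one is meant.

How it is judged:
On the way, in this order (a step that is already met when the one before it is completed fails the run):
1. the rod stands in the holder's hole, let go (horizontal distance between rod_mid and holder_mouth below 0.012 m and height (world z) of rod_mid below 0.08 m and angle between rod_mid's own z axis and vertical below 0.2 rad and contact force between the fingers and rod below 0.1 N), for 0.2 s.
2. the cover is tugged up by the gripper while the bolt is still where it was (value of joint cover above 0.014 rad and distance of bolt_grip from where it was at the start of the episode below 0.005 m and contact force between the fingers and cover above 0.3 N), for 0.1 s.
At the end, for the whole second after the job is handed in: The gripper still holds the cover (contact over 0.5 N), still, at 30 to 60 degrees (0.52 to 1.05 rad) open; the rod stands in the holder's hole, let go (its centre within 12 mm of the hole's axis and under 80 mm above the bench, tilt under 0.2 rad) (all of step 1 and value of joint cover between 0.52 and 1.05 rad and velocity of joint cover between -0.1 and 0.1 rad/s and contact force between the fingers and cover above 0.5 N); the arm keeps its last pose, push and grip.
It fails at once if another thing on the bench is pushed away (over 25 mm) (distance of any of dish, stopper from where it was at the start of the episode above 0.025 m).
It also fails if it takes over 64 s, if anything falls off the work surface, if the arm or the gripper's body presses on something with over 40 N, if the wrist force passes 120 N, or if a joint passes its speed limit or range.

ROBOT

A 7-joint arm with a two-finger parallel gripper is mounted at the origin on the work surface; the furniture and walls round the work are solid. World frame = base frame: x ahead of the robot, y to its left, z up, the work surface at z = 0. Lengths are in m, angles in rad, forces in N, time in s.
With the tool pointing down it reaches from about 0.425 to 1.025 m from the base axis. Payload 9.4 kg.
Tool frame: the origin (TCP) lies at the very end of the fingers, on their centre line; the grasp point (between the pads) lies 19 mm behind it; x points along the fingers, z is the direction in which the jaws open and shut, and the axes are right-handed (so a half turn about x gives the same grasp; the last joint's range is limited). The gripper opens to 93 mm and grips with 3 to 60 N. Pads are 15 mm wide; open, the fingers measure 128 mm over their backs; the gripper's body (75 mm by 188 mm) begins 65 mm behind the grasp point.
Start: joints at [-1.191, 0.599, -0.003, 1.599, 0.002, 0.943, -0.08], TCP at [0.32, 0.651, 0.219] pointing down, gripper open.
Joint ranges: [-2.57, 2.57], [-0.35, 1.97], [-1.29, 1.29], [0.11, 2.56], [-1.05, 4.19], [0.11, 1.86], [-2.63, 2.63]. Speed limits (rad/s): [2.22, 2.22, 3.01, 3.01, 3.14, 3.14, 3.14].

INTERFACE

Orientations are given as a rotation vector (axis times angle).
In Python, from workcell import manip, cams gives the robot as it stands.
- The arm moves only by the tool move_arm, never from a script. Its argument "moves" is a list of rows, each an object with "fingers": the closure, from 0 (fully open) to 1 (shut); "travel": the shift along the tool's x, y, z in cm, a list of three; "twist": the turn about the tool's x in rad. A call has 1 to 10 rows; each row shifts and turns the commanded pose from where the row before left it, along the tool's axes as they then stand; what a row does not reach is not made up. A row lasts 1/12 s, in which the tool goes at most 41.7 mm and 7.16 degrees, less where a joint would pass 70% of its speed; a pose out of reach is approached as far as the arm can. A call with a gripper value outside its range is refused whole. The fingers move at their own pace and stop on an object; "squeeze" is the grip in N (left out, the last holds). Time passes only in rows, so rows that do not move let the fingers close. It gives the time, the measured TCP pose, the force and the opening at its end, in the units of the state.
- manip.read_state(): the state, without advancing time (a new reading comes with each control period).
- cams.camera(name): name is "scene" or "top" or "wrist"; returns a dict with "frame" (480x640x3 uint8, red, green, blue), "depth" (480x640 float32, m along the optical axis (not along the pixel's ray), 0 where there is no reading), "fx", "fy", "cx", "cy" (pixels), "dist" ([k1, k2, p1, p2, k3] as OpenCV has them; the pictures are not rectified), "R" (3x3) and "t" (3): a world point X has camera coordinates R X + t; the wrist camera has in their place "T_tool_cam" (4x4, takes a point from camera to tool coordinates, whose origin is the TCP and whose axes are the tool frame's). Camera axes: x right, y down, z forward; pixel columns grow to the right and rows downward; lengths in m; the calibration is good to about 2 mm. A picture is of the moment at which its call begins: read the wrist's pose just before it.
- manip.hand_in(): hands the job in, once; it reports no verdict.
The state is a dict: "t": time; "q": joint angles; "joint_velocities": joint speeds; "effort": joint torques, N m; "tcp_pos": TCP position; "eef_rot": TCP orientation; "ft_force": force on the tool from outside, world axes, zero at the start; "moment": the same for the moment, N m; "finger_gap": finger opening in m.
Only numpy, scipy, OpenCV 4.12 (cv2) and the standard library are available. Lean on these libraries where they do the work, as an engineer would, in place of code of your own. Each camera call takes 0.05 s, during which the arm holds its last target. There are 200 camera calls.

## Working session

There is one attempt and no reset: what is moved stays moved. The work goes in short steps, Python scripts to look and compute and a tool call to move; the robot and the scene stay as the last step left them, time stands still between calls to the robot, and variables do not carry over. Pictures are saved under pics/ and viewed, about 8 in all and at most 12, crops included, and the job is handed in when it is done.

Besides the shell and the picture viewer there is one more tool, called after "Request:" as a command line: name --argument value ..., lists and objects as JSON in quotes. move_arm: Moves the arm, as the interface text tells. Its arguments: {"type":"object","properties":{"moves":{"type":"array"},"squeeze":{"type":"number"}},"required":["moves"]}

```bash
mkdir -p pics; cat > h.py <<'E'
import numpy as np,cv2
from workcell import manip,cams
from scipy.spatial.transform import Rotation as Ro
def shot(n):
    s=manip.read_state(); c=cams.camera(n)
    if n=='wrist':
        T=np.eye(4);T[:3,:3]=Ro.from_rotvec(s['eef_rot']).as_matrix();T[:3,3]=s['tcp_pos']
        M=T@np.array(c['T_tool_cam']); 
    else:
        M=np.eye(4);R=np.array(c['R']);M[:3,:3]=R.T;M[:3,3]=-R.T@np.array(c['t'])
    c['M']=M;c['K']=np.array([[c['fx'],0,c['cx']],[0,c['fy'],c['cy']],[0,0,1]]);return c
def ray(c,uv):
    p=cv2.undistortPoints(np.array(uv,float).reshape(-1,1,2),c['K'],np.array(c['dist'])).reshape(-1,2)
    d=np.c_[p,np.ones(len(p))]@c['M'][:3,:3].T
    return c['M'][:3,3],d
def plane(c,uv,z):
    o,d=ray(c,uv); return o+d*((z-o[2])/d[:,2])[:,None]
def dep(c,uv):
    o,d=ray(c,uv); z=np.array([c['depth'][int(round(v)),int(round(u))] for u,v in np.reshape(uv,(-1,2))]); return o+d*z[:,None]
def save(c,n,box=None,s=1):
    im=c['frame'][:,:,::-1]
    if box: x,y,X,Y=box; im=im[y:Y,x:X]
    cv2.imwrite('pics/'+n,cv2.resize(im,None,fx=s,fy=s,interpolation=cv2.INTER_CUBIC))
E
python3 - <<'E'
from h import *
import pickle
for n in('top','scene'):
    c=shot(n);save(c,n+'0.png');pickle.dump(c,open(n+'0.pkl','wb'));print(n,c['M'].round(3).tolist())
s=manip.read_state();print(s['tcp_pos'],s['eef_rot'],s['t'],s['finger_gap'])
print(Ro.from_rotvec(s['eef_rot']).as_matrix().round(3))
E
```

```text
top [[-0.016, -0.978, 0.206, 0.325], [-1.0, 0.016, -0.003, 0.422], [-0.001, -0.206, -0.978, 1.165], [0.0, 0.0, 0.0, 1.0]]
scene [[-0.886, -0.301, 0.352, 0.215], [-0.463, 0.539, -0.704, 1.092], [0.022, -0.787, -0.617, 0.685], [0.0, 0.0, 0.0, 1.0]]
[0.31960411 0.65029726 0.21790001] [-0.8673246   1.39234985  0.86604372] 0.1 0.09260296581204998
[[-0.    -0.898  0.441]
 [-0.001  0.441  0.898]
 [-1.    -0.    -0.001]]
```

View pics/top0.png

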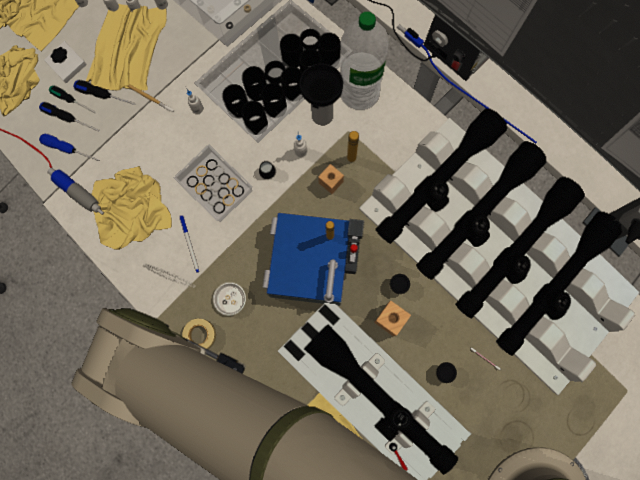

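View pics/scene0.png

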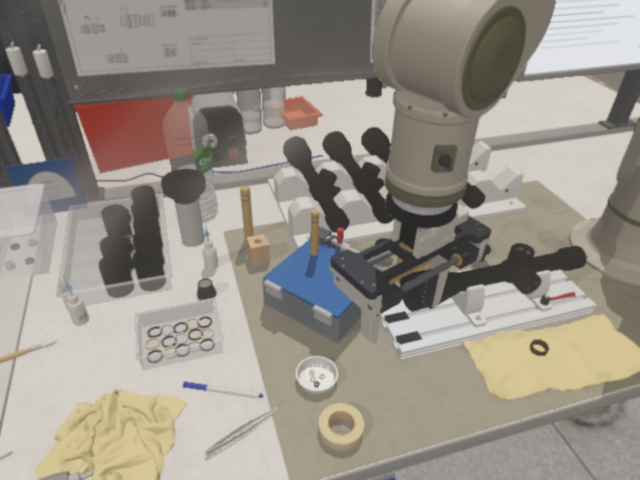

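The top view shows the blue cover with the small rod at about (330,230), and the knob at (354,247). The handle is at (331,280), and the hinge knuckles on the left put the case front to the right (world -y).
- **Rod candidates:** the one on the cover at (330,230), and a taller one at (352,147). I choose the one on the cover.
- **Block candidates:** (330,178) and (394,318). I still have to measure these to find the larger.
- **Stoppers:** (400,284), (446,372), (267,169). **Dish:** (229,298).

```bash
python3 - <<'E'
from h import *
import pickle
c=pickle.load(open('top0.pkl','rb'));f=c['frame'];hsv=cv2.cvtColor(f,cv2.COLOR_RGB2HSV)
def comps(m,box,name,amin=40):
    z=np.zeros_like(m);x,y,X,Y=box;z[y:Y,x:X]=m[y:Y,x:X]
    n,l,s,ce=cv2.connectedComponentsWithStats(z)
    for i in range(1,n):
        if s[i,4]>amin: print(name,s[i].tolist(),ce[i].round(1))
    return z
b=cv2.inRange(hsv,(95,120,40),(125,255,255));b=comps(b,(250,190,375,320),'blue')
cn=max(cv2.findContours(b,0,2)[0],key=cv2.contourArea).reshape(-1,2)
P=plane(c,cn,0.07)[:,:2].astype(np.float32);r=cv2.minAreaRect(P);print(r);print(cv2.boxPoints(r).round(3).tolist())
w=cv2.inRange(hsv,(5,60,120),(22,190,255));w=comps(w,(300,130,430,350),'wood')
for cc in cv2.findContours(w,0,2)[0]:
    if cv2.contourArea(cc)>100:
        cc=cc.reshape(-1,2); m=cc.mean(0);d=dep(c,[m]);print('wood depth',m,d.round(3))
        print(' depths around',[dep(c,[m+np.array(o)])[0].round(3).tolist() for o in((-8,0),(8,0),(0,-8),(0,8))])
red=cv2.inRange(hsv,(172,150,80),(180,255,255))|cv2.inRange(hsv,(0,190,80),(4,255,255));comps(red,(335,220,375,290),'red',8)
for n,p in dict(rodtop=(330,225),tall=(352,135),knob=(354,246),h1=(333,264),h2=(328,296),d=(229,298),st=(400,281)).items(): print(n,dep(c,[p]).round(3))
sv=[(f[195:345,255:430],'crop')]
save(c,'crop.png',(250,120,430,345),3 if 0 else 2.6)
E
```

```text
blue [267, 213, 82, 89, 5531] [306.7 256.8]
((0.5222520232200623, 0.464231014251709), (0.1501362919807434, 0.16779176890850067), 82.4201431274414)
[[0.42899999022483826, 0.4009999930858612], [0.5960000157356262, 0.3790000081062317], [0.6150000095367432, 0.527999997138977], [0.4490000009536743, 0.550000011920929]]
wood [331, 132, 17, 24, 82] [341.  146.6]
wood [357, 141, 27, 23, 202] [367.3 152.9]
wood [319, 164, 26, 24, 294] [330.8 175.5]
wood [355, 166, 29, 27, 258] [367.7 177. ]
wood [302, 173, 14, 24, 71] [308.3 183.8]
wood [320, 214, 30, 6, 64] [337.1 216.6]
wood [410, 264, 20, 23, 144] [419.3 276.9]
wood [395, 288, 35, 28, 310] [417.4 302.7]
wood [377, 299, 34, 37, 600] [393.6 317.3]
wood [405, 342, 20, 8, 61] [412.9 346. ]
wood depth [393.53191489 316.0212766 ] [[0.403 0.291 0.018]]
 depths around [[0.401, 0.312, 0.059], [0.4, 0.28, 0.064], [0.416, 0.296, 0.065], [0.384, 0.297, 0.065]]
wood depth [415.21495327 303.52336449] [[ 0.43   0.242 -0.001]]
 depths around [[0.43, 0.259, 0.001], [0.429, 0.226, 0.006], [0.446, 0.242, 0.003], [0.413, 0.243, 0.002]]
wood depth [418.40740741
[... 171 characters left out ...]
8.58252427] [[0.707 0.333 0.004]]
 depths around [[0.708, 0.351, 0.002], [0.708, 0.315, 0.001], [0.725, 0.332, 0.006], [0.688, 0.334, 0.004]]
wood depth [331.94736842 175.84210526] [[0.707 0.414 0.026]]
 depths around [[0.701, 0.431, 0.046], [0.7, 0.397, 0.048], [0.718, 0.414, 0.048], [0.681, 0.415, 0.051]]
wood depth [367.56410256 154.23076923] [[0.764 0.334 0.005]]
 depths around [[0.766, 0.351, -0.001], [0.764, 0.316, 0.004], [0.786, 0.332, -0.002], [0.746, 0.334, 0.003]]
red [350, 245, 7, 6, 35] [353.4 247.3]
rodtop [[0.563 0.42  0.172]]
tall [[0.758 0.373 0.131]]
knob [[0.534 0.374 0.114]]
h1 [[0.499 0.416 0.113]]
h2 [[0.437 0.426 0.11 ]]
d [[0.447 0.637 0.007]]
st [[0.474 0.277 0.032]]
```

View pics/crop.png

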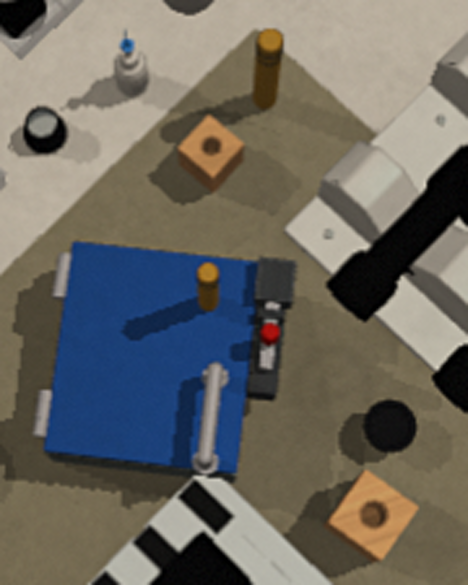

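The near block at (394,317) is the larger one: its top is at 0.063, against 0.048 for the other. The crop confirms the small rod on the cover and the knob close to the hood, so the bolt is probably fully shot. Next I compute precise points and the clearances.

```bash
python3 - <<'E'
from h import *
import pickle
c=pickle.load(open('top0.pkl','rb'));s=pickle.load(open('scene0.pkl','rb'))
f=c['frame'];g=cv2.cvtColor(f,cv2.COLOR_RGB2HSV)
# hole: dark pixels within block
sub=g[308:327,384:404,2];ys,xs=np.where(sub<130);print('hole px',xs.mean()+384,ys.mean()+308,len(xs))
print('mouth',plane(c,[(xs.mean()+384,ys.mean()+308)],.062).round(4))
w=cv2.inRange(g,(5,60,120),(22,190,255))[299:336,370:415]; q=cv2.findContours(w,0,2)[0];q=max(q,key=cv2.contourArea).reshape(-1,2)+[370,299]
print('block rect',cv2.minAreaRect(plane(c,q,.062)[:,:2].astype(np.float32)))
print('rod top',plane(c,[(330,223.8)],.17).round(4))
print('knob',plane(c,[(353.4,246.5)],.112).round(4))
e=np.array([.1315,.9913]);
v,u=np.mgrid[200:420,240:460];uv=np.c_[u.ravel(),v.ravel()];P=dep(c,uv);ok=c['depth'][v,u].ravel()>0;P=P[ok]
def mx(x0,x1,y0,y1):
    m=(P[:,0]>x0)&(P[:,0]<x1)&(P[:,1]>y0)&(P[:,1]<y1);return P[m,2].max().round(3)
for a in np.arange(.32,.48,.02): print(round(a,2),[float(mx(a,a+.02,b,b+.02)) for b in np.arange(.2,.42,.02)])
print('hood px',[dep(c,[p])[0].round(3).tolist() for p in((355,227),(357,232),(352,258),(353,265),(354,238))])
# rod top in scene
print('scene rodtop', dep(s,[(315,212)]).round(3), plane(s,[(315,212)],.17).round(4))
st=manip.read_state();R=Ro.from_rotvec(st['eef_rot']).as_matrix()
print(R.T@(np.array([.563,.42,.25])-st['tcp_pos']))
E
```

```text
hole px 393.60919540229884 317.2758620689655 87
mouth [[0.3975 0.2961 0.062 ]]
block rect ((0.3977247476577759, 0.2959989309310913), (0.05203557386994362, 0.05284829065203667), 52.31658172607422)
rod top [[0.5654 0.4203 0.17  ]]
knob [[0.5331 0.3753 0.112 ]]
0.32 [0.009, 0.007, 0.007, 0.008, 0.008, 0.031, 0.037, 0.031, 0.088, 0.112, 0.12]
0.34 [0.007, 0.008, 0.007, 0.01, 0.008, 0.007, 0.031, 0.031, 0.03, 0.108, 0.12]
0.36 [0.008, 0.008, 0.008, 0.011, 0.066, 0.068, 0.007, 0.03, 0.03, 0.031, 0.114]
0.38 [0.007, 0.008, 0.009, 0.067, 0.066, 0.068, 0.067, 0.008, 0.029, 0.032, 0.03]
0.4 [0.008, 0.008, 0.007, 0.066, 0.067, 0.069, 0.066, 0.007, 0.007, 0.032, 0.032]
0.42 [0.007, 0.007, 0.009, 0.009, 0.066, 0.067, 0.007, 0.008, 0.007, 0.008, 0.076]
0.44 [0.008, 0.01, 0.008, 0.039, 0.041, 0.009, 0.008, 0.007, 0.008, 0.009, 0.113]
0.46 [0.092, 0.098, 0.035, 0.038, 0.038, 0.008, 0.01, 0.009, 0.008, 0.075, 0.113]
hood px [[0.579, 0.37, 0.084], [0.568, 0.366, 0.084], [0.516, 0.377, 0.078], [0.504, 0.375, 0.07], [0.557, 0.372, 0.079]]
scene rodtop [[0.563 0.422 0.168]] [[0.5622 0.4236 0.17  ]]
[-0.03193332 -0.32001464 -0.09939662]
```

Request:
move_arm --moves '[{"fingers":0.3,"travel":[-0.3,-3.2,-1.0],"twist":0},{"fingers":0.3,"travel":[-0.3,-3.2,-1.0],"twist":0},{"fingers":0.3,"travel":[-0.3,-3.2,-1.0],"twist":0},{"fingers":0.3,"travel":[-0.3,-3.2,-1.0],"twist":0},{"fingers":0.3,"travel":[-0.3,-3.2,-1.0],"twist":0},{"fingers":0.3,"travel":[-0.3,-3.2,-1.0],"twist":0},{"fingers":0.3,"travel":[-0.3,-3.2,-1.0],"twist":0},{"fingers":0.3,"travel":[-0.3,-3.2,-1.0],"twist":0},{"fingers":0.3,"travel":[-0.3,-3.2,-1.0],"twist":0},{"fingers":0.3,"travel":[-0.3,-3.2,-1.0],"twist":0}]' --squeeze 15

```text
t: 0.93
tcp_pos: [0.5637, 0.4183, 0.2484]
eef_rot: [-0.867, 1.392, 0.866]
ft_force: [0.3, 0.3, -0.9]
finger_gap: 0.0648
```

Request:
move_arm --moves '[{"fingers":0.3,"travel":[0,0,0],"twist":-0.108},{"fingers":0.3,"travel":[0,0,0],"twist":-0.108},{"fingers":0.3,"travel":[0,0,0],"twist":-0.108},{"fingers":0.3,"travel":[0,0,0],"twist":0},{"fingers":0.3,"travel":[0,0,0],"twist":0}]'

```text
t: 1.35
tcp_pos: [0.5628, 0.4195, 0.2482]
eef_rot: [-1.108, 1.271, 1.109]
ft_force: [0.5, -0.4, 0.4]
finger_gap: 0.065
```

```bash
cat > go.py <<'E'
from h import *
import sys
def go(*p):
    s=manip.read_state();R=Ro.from_rotvec(s['eef_rot']).as_matrix()
    print('t',s['t'],'tcp',s['tcp_pos'].round(4),'F',np.round(s['ft_force'],1),'gap',round(s['finger_gap'],4),'yaw',np.degrees(np.arctan2(R[1,2],R[0,2])).round(2),'tilt',R[2,0].round(4))
    if p: print('travel cm',(R.T@(np.array(p)-s['tcp_pos'])*100).round(2))
if __name__=='__main__': go(*map(float,sys.argv[1:]))
E
python3 - <<'E'
from go import *
go(.564,.421,.20)
c=shot('wrist');save(c,'w1.png')
import pickle;pickle.dump(c,open('w1.pkl','wb'))
E
```

```text
t 1.35 tcp [0.5628 0.4195 0.2482] F [ 0.5 -0.4  0.4] gap 0.065 yaw 82.19 tilt -1.0
travel cm [ 4.82 -0.1   0.17]
```

View pics/w1.png

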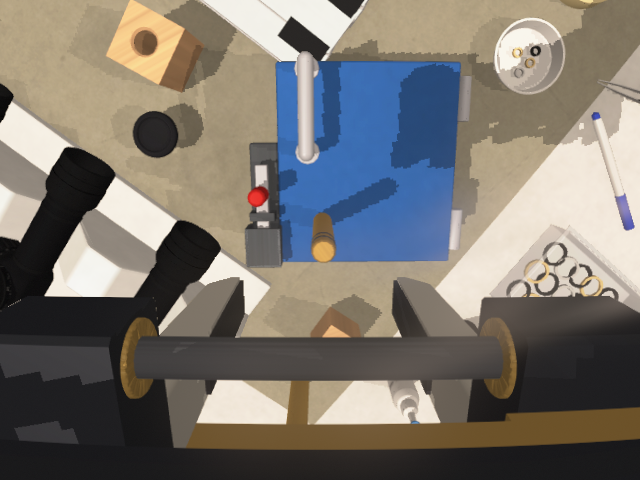

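The wrist view shows the rod top at (323,251), the handle from (306,64) to (308,153), the knob at (258,197), and the hole at (145,41). I turn these into positions.

```bash
python3 - <<'E'
from h import *
import pickle
from go import go
c=pickle.load(open('w1.pkl','rb'))
print('rod top',plane(c,[(323,252)],.17).round(4),'base',plane(c,[(321.5,216)],.07).round(4),dep(c,[(323,252)]).round(4))
print('handle',plane(c,[(306,60),(308,153)],.105).round(4),'mouth',plane(c,[(145,41.5)],.062).round(4),'knob',plane(c,[(257.5,197)],.11).round(4))
b=cv2.inRange(cv2.cvtColor(c['frame'],cv2.COLOR_RGB2HSV),(95,120,40),(125,255,255));b[:,:270]=0;b[:,465:]=0;b[270:]=0
n=cv2.findContours(cv2.morphologyEx(b,2,np.ones((3,3))),0,2)[0];n=max(n,key=cv2.contourArea).reshape(-1,2)
r=cv2.minAreaRect(plane(c,n,.07)[:,:2].astype(np.float32));print(r,cv2.boxPoints(r).round(3).tolist())
E
```

```text
rod top [[0.5649 0.422  0.17  ]] base [[0.5605 0.4224 0.07  ]] [[0.5645 0.422  0.1714]]
handle [[0.4394 0.4273 0.105 ]
 [0.505  0.4194 0.105 ]] mouth [[0.3969 0.298  0.062 ]] knob [[0.532 0.377 0.11 ]]
((0.5227044820785522, 0.46558332443237305), (0.14908336102962494, 0.16644908487796783), 82.28106689453125) [[0.4300000071525574, 0.40299999713897705], [0.5950000286102295, 0.38100001215934753], [0.6150000095367432, 0.527999997138977], [0.44999998807907104, 0.5509999990463257]]
```

Request:
move_arm --moves '[{"fingers":0.3,"travel":[2.7,-0.1,0.2],"twist":0},{"fingers":0.3,"travel":[3,0,0],"twist":0},{"fingers":0.3,"travel":[3,0,0],"twist":0},{"fingers":0.3,"travel":[3,0,0],"twist":0},{"fingers":0.6,"travel":[0,0,0],"twist":0},{"fingers":1,"travel":[0,0,0],"twist":0},{"fingers":1,"travel":[0,0,0],"twist":0},{"fingers":1,"travel":[0,0,0],"twist":0},{"fingers":1,"travel":[0,0,0],"twist":0},{"fingers":1,"travel":[0,0,0],"twist":0}]'

```text
t: 2.23
tcp_pos: [0.5647, 0.4221, 0.1334]
eef_rot: [-1.11, 1.267, 1.11]
ft_force: [-0.1, 0.7, -0.8]
finger_gap: 0.0294
```

Request:
move_arm --moves '[{"fingers":1,"travel":[0,0,0],"twist":0},{"fingers":1,"travel":[0,0,0],"twist":0},{"fingers":1,"travel":[-1,0,0],"twist":0},{"fingers":1,"travel":[-2,0,0],"twist":0},{"fingers":1,"travel":[-3,0,0],"twist":0},{"fingers":1,"travel":[0,0,0],"twist":0},{"fingers":1,"travel":[0,0,0],"twist":0}]' --squeeze 20

```text
t: 2.82
tcp_pos: [0.5649, 0.4222, 0.1941]
eef_rot: [-1.11, 1.265, 1.11]
ft_force: [-0.5, -1.0, -0.3]
finger_gap: 0.0156
```

```bash
python3 go.py .397 .297 .19
```

```text
t 2.8167 tcp [0.5649 0.4222 0.1941] F [-0.5 -1.  -0.3] gap 0.0156 yaw 82.38 tilt -1.0
travel cm [  0.33  14.99 -14.64]
```

Request:
move_arm --moves '[{"fingers":1,"travel":[0,1.9,-1.83],"twist":0},{"fingers":1,"travel":[0,1.9,-1.83],"twist":0},{"fingers":1,"travel":[0,1.9,-1.83],"twist":0},{"fingers":1,"travel":[0,1.9,-1.83],"twist":0},{"fingers":1,"travel":[0,1.9,-1.83],"twist":0},{"fingers":1,"travel":[0,1.9,-1.83],"twist":0},{"fingers":1,"travel":[0,1.9,-1.83],"twist":0},{"fingers":1,"travel":[0,1.7,-1.83],"twist":0},{"fingers":1,"travel":[0,0,0],"twist":0},{"fingers":1,"travel":[0,0,0],"twist":0}]'

```text
t: 3.65
tcp_pos: [0.3952, 0.2955, 0.1916]
eef_rot: [-1.111, 1.27, 1.111]
ft_force: [1.0, 0.4, -0.8]
finger_gap: 0.0157
```

```bash
python3 - <<'E'
from go import *
go(.397,.297,.132)
import pickle
c=shot('wrist');save(c,'w2.png')
pickle.dump(c,open('w2.pkl','wb'))
c=shot('top');save(c,'t2.png',(340,220,480,360),4);pickle.dump(c,open('t2.pkl','wb'))
E
```

```text
t 3.65 tcp [0.3952 0.2955 0.1916] F [ 1.   0.4 -0.8] gap 0.0157 yaw 82.39 tilt -1.0
travel cm [ 5.96 -0.16  0.18]
```

View pics/w2.png

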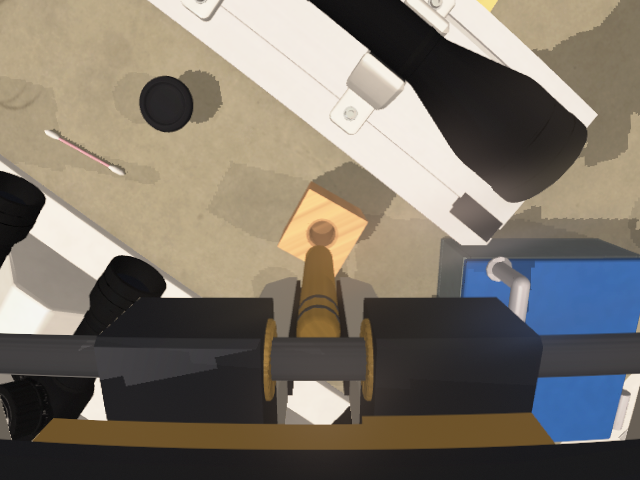

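The rod is held upright, with its bottom end at about (318,247). The hole is just beyond it at (321,232). I measure both relative to each other.

```bash
python3 - <<'E'
from h import *
import pickle
c=pickle.load(open('w2.pkl','rb'));f=c['frame'];h=cv2.cvtColor(f,cv2.COLOR_RGB2HSV)
print('mouth',plane(c,[(321.5,232)],.062).round(4))
for v in (244,248,252,256,262,270,280): 
    print(v,[(int(u),tuple(f[v,u].tolist())) for u in range(298,340,3)] if v in(256,) else '', dep(c,[(318,v)]).round(4))
save(c,'w2c.png',(270,170,370,300),6 if 0 else 4.6)
E
```

```text
mouth [[0.396  0.2975 0.062 ]]
244  [[0.406  0.2935 0.0576]]
248  [[0.3874 0.2961 0.1394]]
252  [[0.3871 0.2962 0.1486]]
256 [(298, (246, 201, 140)), (301, (248, 209, 143)), (304, (249, 209, 144)), (307, (133, 100, 57)), (310, (128, 97, 57)), (313, (130, 97, 57)), (316, (132, 99, 57)), (319, (134, 99, 58)), (322, (135, 101, 58)), (325, (137, 101, 59)), (328, (137, 103, 60)), (331, (148, 110, 66)), (334, (246, 203, 140)), (337, (248, 208, 143))] [[0.387  0.2962 0.1567]]
262  [[0.3875 0.2961 0.1656]]
270  [[0.3875 0.2962 0.1784]]
280  [[0.3874 0.2962 0.1927]]
```

View pics/w2c.png

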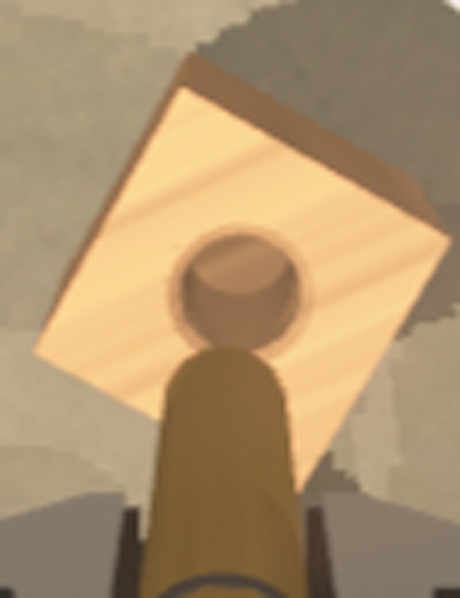

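Request:
move_arm --moves '[{"fingers":1,"travel":[2,-0.15,0.2],"twist":0},{"fingers":1,"travel":[2,0,0],"twist":0},{"fingers":1,"travel":[1.7,0,0],"twist":0},{"fingers":1,"travel":[0,0,0],"twist":0},{"fingers":1,"travel":[0,0,0],"twist":0},{"fingers":1,"travel":[0,0,0],"twist":0}]'

```text
t: 4.25
tcp_pos: [0.3984, 0.2988, 0.135]
eef_rot: [-1.111, 1.269, 1.111]
ft_force: [-0.9, -0.7, -0.7]
finger_gap: 0.0158
```

```bash
python3 - <<'E'
from go import *
go(.397,.297,.08)
c=shot('wrist');save(c,'w3.png',(270,170,370,300),4.6)
import pickle;pickle.dump(c,open('w3.pkl','wb'))
E
```

```text
t 4.25 tcp [0.3984 0.2988 0.135 ] F [-0.9 -0.7 -0.7] gap 0.0158 yaw 82.39 tilt -1.0
travel cm [ 5.5   0.12 -0.19]
```

View pics/w3.png

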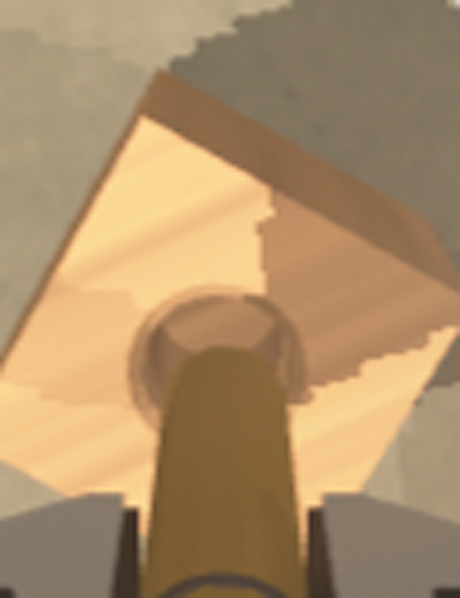

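```bash
python3 - <<'E'
from h import *
import pickle
c=pickle.load(open('w3.pkl','rb'))
s=c['M'];tz=np.array([.1324,.9912]);ty=np.array([-.9912,.1324])
b=lambda x,y:(270+x/4.6-.4,170+y/4.6-.4)
q=plane(c,[b(218,285),b(128,365),b(308,370)],.062)[:,:2]
for p in q: print('mouth edge ty,tz',p@ty,p@tz)
e=dep(c,[b(225,y) for y in(358,375,400,430)]);print(e.round(4))
for p in e[:,:2]: print('rod front',p@ty,p@tz)
r=plane(c,[b(225,347)],.0716)[0,:2];print('rod bottom front',r@ty)
E
```

```text
mouth edge ty,tz -0.34283196830979107 0.34791402260658366
mouth edge ty,tz -0.3537619747054024 0.33589572420494224
mouth edge ty,tz -0.35446784033949114 0.35991136771340093
[[0.3906 0.2997 0.082 ]
 [0.3906 0.2997 0.0898]
 [0.3904 0.2997 0.1007]
 [0.3905 0.2997 0.1118]]
rod front -0.34744272449234936 0.3488149621779947
rod front -0.34743286893470793 0.3488067940370662
rod front -0.3473051376477141 0.3487953537236213
rod front -0.3473847030850523 0.348783673703451
rod bottom front -0.3487738604245139
```

Request:
move_arm --moves '[{"fingers":1,"travel":[0,0.07,-0.09],"twist":0},{"fingers":1,"travel":[0.6,0,0],"twist":0},{"fingers":1,"travel":[0.6,0,0],"twist":0},{"fingers":1,"travel":[0.6,0,0],"twist":0},{"fingers":1,"travel":[0,0,0],"twist":0},{"fingers":1,"travel":[0,0,0],"twist":0}]'

```text
t: 4.8
tcp_pos: [0.3967, 0.2972, 0.1161]
eef_rot: [-1.111, 1.27, 1.111]
ft_force: [0.2, 1.0, -1.6]
finger_gap: 0.0156
```

```bash
python3 go.py .397 .297 .082
```

```text
t 4.8 tcp [0.3967 0.2972 0.1161] F [ 0.2  1.  -1.6] gap 0.0156 yaw 82.4 tilt -1.0
travel cm [ 3.41 -0.03 -0.01]
```

No contact force, and the bottom should be about 10 mm inside the mouth. I continue down and release.

Request:
move_arm --moves '[{"fingers":1,"travel":[0.9,0,0],"twist":0},{"fingers":1,"travel":[0.9,0,0],"twist":0},{"fingers":1,"travel":[0.9,0,0],"twist":0},{"fingers":1,"travel":[0.5,0,0],"twist":0},{"fingers":1,"travel":[0,0,0],"twist":0},{"fingers":1,"travel":[0,0,0],"twist":0}]'

```text
t: 5.3
tcp_pos: [0.3967, 0.2972, 0.0841]
eef_rot: [-1.111, 1.27, 1.111]
ft_force: [-0.0, 0.3, -1.3]
finger_gap: 0.0154
```

```bash
python3 go.py .397 .297 .082
```

```text
t 5.3 tcp [0.3967 0.2972 0.0841] F [-0.   0.3 -1.3] gap 0.0154 yaw 82.4 tilt -1.0
travel cm [ 0.21 -0.03 -0.01]
```

Request:
move_arm --moves '[{"fingers":0.6,"travel":[0,0,0],"twist":0},{"fingers":0.5,"travel":[0,0,0],"twist":0},{"fingers":0.5,"travel":[0,0,0],"twist":0},{"fingers":0.5,"travel":[0,0,0],"twist":0},{"fingers":0.5,"travel":[0,0,0],"twist":0},{"fingers":0.5,"travel":[-3,0,0],"twist":0},{"fingers":0.5,"travel":[-4,0,0],"twist":0},{"fingers":0.5,"travel":[-4,0,0],"twist":0},{"fingers":0.5,"travel":[0,0,0],"twist":0},{"fingers":0.5,"travel":[0,0,0],"twist":0}]'

```text
t: 6.13
tcp_pos: [0.398, 0.2981, 0.1969]
eef_rot: [-1.11, 1.264, 1.11]
ft_force: [0.5, 1.0, -0.1]
finger_gap: 0.0465
```

```bash
python3 - <<'E'
from go import *
go(.472,.4235,.19)
c=shot('wrist');save(c,'w4.png')
import pickle;pickle.dump(c,open('w4.pkl','wb'))
E
```

```text
t 6.1333 tcp [0.398  0.2981 0.1969] F [ 0.5  1.  -0.1] gap 0.0465 yaw 82.37 tilt -1.0
travel cm [ 0.77 -5.67 13.41]
```

View pics/w4.png

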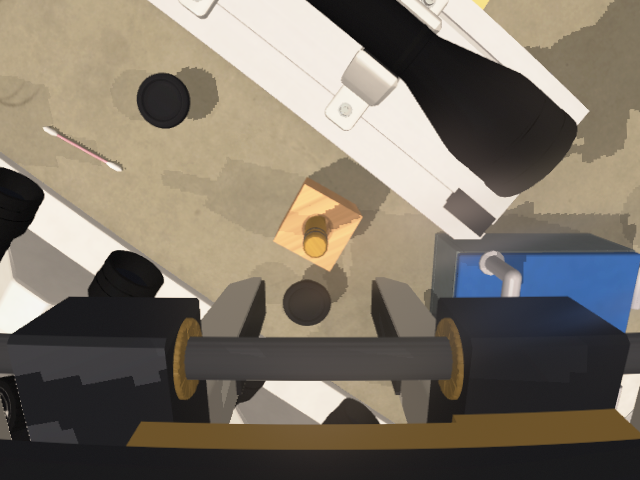

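The rod is standing in the large block, with its top at (315,243). Next I go over the handle.

Request:
move_arm --moves '[{"fingers":0.5,"travel":[0.1,-1.1,2.7],"twist":0},{"fingers":0.5,"travel":[0.1,-1.1,2.7],"twist":0},{"fingers":0.5,"travel":[0.1,-1.1,2.7],"twist":0},{"fingers":0.5,"travel":[0.1,-1.1,2.7],"twist":0},{"fingers":0.5,"travel":[0.1,-1.2,2.6],"twist":0},{"fingers":0.5,"travel":[0,0,0],"twist":0},{"fingers":0.5,"travel":[0,0,0],"twist":0}]'

```text
t: 6.77
tcp_pos: [0.4696, 0.4231, 0.1871]
eef_rot: [-1.112, 1.272, 1.112]
ft_force: [0.6, -0.8, -1.2]
finger_gap: 0.0463
```

```bash
python3 - <<'E'
from go import *
import pickle
c=pickle.load(open('w4.pkl','rb'));print('rodtop',dep(c,[(315,243)]).round(4))
go(.472,.4235,.094)
c=shot('wrist');h=cv2.cvtColor(c['frame'],cv2.COLOR_RGB2HSV);save(c,'w5.png')
print('handle depths',[dep(c,[(u,v)])[0].round(3).tolist() for v in(215,235,255) for u in range(300,345,6)])
E
```

```text
rodtop [[0.3944 0.2966 0.1173]]
t 6.7667 tcp [0.4696 0.4231 0.1871] F [ 0.6 -0.8 -1.2] gap 0.0463 yaw 82.46 tilt -1.0
travel cm [ 9.31 -0.25  0.1 ]
handle depths [[0.453, 0.412, 0.07], [0.453, 0.416, 0.073], [0.447, 0.422, 0.11], [0.447, 0.425, 0.112], [0.448, 0.429, 0.111], [0.456, 0.433, 0.072], [0.456, 0.437, 0.072], [0.457, 0.441, 0.071], [0.467, 0.41, 0.071], [0.468, 0.414, 0.068], [0.46, 0.42, 0.11], [0.459, 0.424, 0.113], [0.461, 0.427, 0.11], [0.47, 0.431, 0.07], [0.471, 0.435, 0.07], [0.471, 0.439, 0.072], [0.482, 0.407, 0.07], [0.482, 0.412, 0.072], [0.472, 0.418, 0.111], [0.472, 0.422, 0.114], [0.473, 0.426, 0.111], [0.485, 0.429, 0.07], [0.485, 0.433, 0.071], [0.486, 0.438, 0.07]]
```

View pics/w5.png

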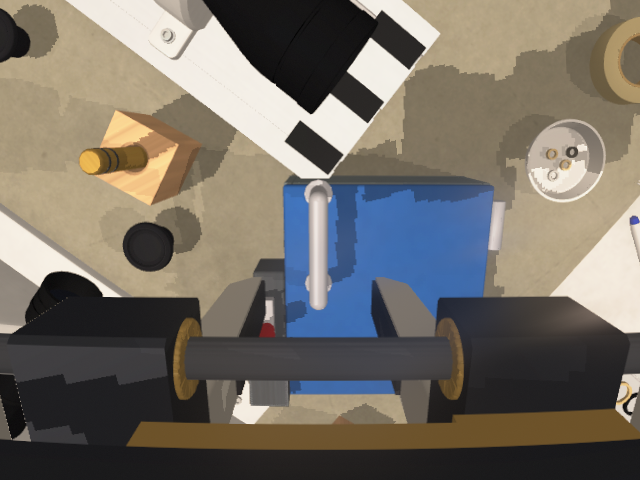

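The rod top is at 0.117, so it sits home. The bar lies directly below the TCP line, so I descend, grip and tug about 3 mm.

Request:
move_arm --moves '[{"fingers":0.5,"travel":[3,-0.2,0],"twist":0},{"fingers":0.5,"travel":[3,0,0],"twist":0},{"fingers":0.5,"travel":[2.3,0,0],"twist":0},{"fingers":0.5,"travel":[1,0,0],"twist":0},{"fingers":0.7,"travel":[0,0,0],"twist":0},{"fingers":1,"travel":[0,0,0],"twist":0},{"fingers":1,"travel":[0,0,0],"twist":0},{"fingers":1,"travel":[0,0,0],"twist":0},{"fingers":1,"travel":[0,0,0],"twist":0},{"fingers":1,"travel":[0,0,0],"twist":0}]' --squeeze 20

```text
t: 7.65
tcp_pos: [0.4725, 0.4225, 0.0976]
eef_rot: [-1.111, 1.268, 1.11]
ft_force: [0.3, -2.5, 4.2]
finger_gap: 0.0112
```

```bash
python3 go.py
```

```text
t 7.65 tcp [0.4725 0.4225 0.0976] F [ 0.3 -2.5  4.2] gap 0.0112 yaw 82.39 tilt -1.0
```

Request:
move_arm --moves '[{"fingers":1,"travel":[0,0,0],"twist":0},{"fingers":1,"travel":[0,0,0],"twist":0},{"fingers":1,"travel":[-0.15,0,0],"twist":0},{"fingers":1,"travel":[-0.15,0,0],"twist":0},{"fingers":1,"travel":[0,0,0],"twist":0},{"fingers":1,"travel":[0,0,0],"twist":0},{"fingers":1,"travel":[0,0,0],"twist":0}]'

```text
t: 8.23
tcp_pos: [0.4726, 0.4231, 0.0996]
eef_rot: [-1.111, 1.268, 1.111]
ft_force: [2.6, 3.4, -5.0]
finger_gap: 0.0111
```

```bash
python3 go.py
```

```text
t 8.2333 tcp [0.4726 0.4231 0.0996] F [ 2.6  3.4 -5. ] gap 0.0111 yaw 82.4 tilt -1.0
```

Request:
move_arm --moves '[{"fingers":1,"travel":[-0.15,0,0],"twist":0},{"fingers":1,"travel":[0,0,0],"twist":0},{"fingers":1,"travel":[0,0,0],"twist":0},{"fingers":1,"travel":[0,0,0],"twist":0}]'

```text
t: 8.57
tcp_pos: [0.4726, 0.4236, 0.1011]
eef_rot: [-1.11, 1.267, 1.111]
ft_force: [3.7, 4.8, -5.7]
finger_gap: 0.0117
```

Request:
move_arm --moves '[{"fingers":1,"travel":[-0.3,0,0],"twist":0},{"fingers":1,"travel":[0,0,0],"twist":0},{"fingers":1,"travel":[0,0,0],"twist":0},{"fingers":1,"travel":[0,0,0],"twist":0}]'

```text
t: 8.9
tcp_pos: [0.4723, 0.4241, 0.1034]
eef_rot: [-1.11, 1.267, 1.112]
ft_force: [4.1, 8.1, -12.5]
finger_gap: 0.011
```

Request:
move_arm --moves '[{"fingers":1,"travel":[-0.3,0,0],"twist":0},{"fingers":1,"travel":[0,0,0],"twist":0},{"fingers":1,"travel":[0,0,0],"twist":0},{"fingers":1,"travel":[0,0,0],"twist":0}]'

```text
t: 9.23
tcp_pos: [0.4717, 0.4242, 0.1056]
eef_rot: [-1.11, 1.268, 1.113]
ft_force: [3.2, 9.6, -20.2]
finger_gap: 0.0112
```

```bash
python3 - <<'E'
from go import *
go()
c=shot('top');f=c['frame'];h=cv2.cvtColor(f,cv2.COLOR_RGB2HSV)
red=cv2.inRange(h,(172,150,80),(180,255,255))|cv2.inRange(h,(0,190,80),(4,255,255));red[:220]=0;red[290:]=0;red[:,:335]=0;red[:,375:]=0
ys,xs=np.where(red);print(len(xs),xs.mean(),ys.mean()) if len(xs) else print('knob hidden')
c=shot('wrist');save(c,'w6.png')
E
```

```text
t 9.2333 tcp [0.4717 0.4242 0.1056] F [  3.2   9.6 -20.2] gap 0.0112 yaw 82.46 tilt -1.0
knob hidden
```

View pics/w6.png

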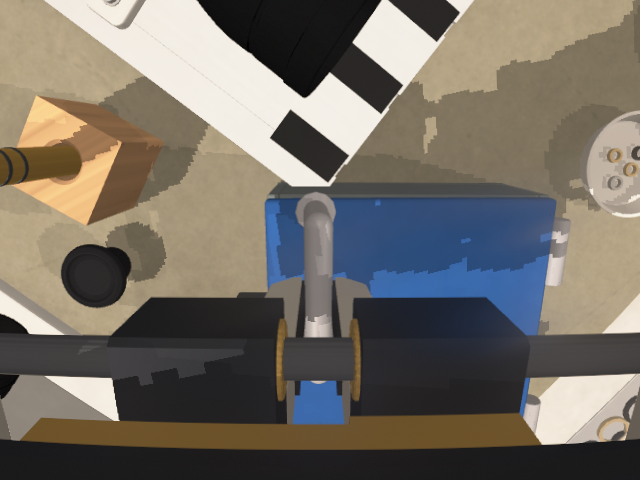

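The pull reached 20 N with only about 8 mm of lift, against roughly 2.4 N for a free cover, so the bolt has caught it. I lower, let go, and move to the knob.

Request:
move_arm --moves '[{"fingers":1,"travel":[0.5,0,0],"twist":0},{"fingers":1,"travel":[0.4,0,0],"twist":0},{"fingers":1,"travel":[0,0,0],"twist":0},{"fingers":0.7,"travel":[0,0,0],"twist":0},{"fingers":0.5,"travel":[0,0,0],"twist":0},{"fingers":0.5,"travel":[0,0,0],"twist":0},{"fingers":0.5,"travel":[0,0,0],"twist":0},{"fingers":0.5,"travel":[-3,0,0],"twist":0},{"fingers":0.5,"travel":[-3,0,0],"twist":0},{"fingers":0.5,"travel":[0,0,0],"twist":0}]'

```text
t: 10.17
tcp_pos: [0.474, 0.424, 0.1629]
eef_rot: [-1.109, 1.263, 1.11]
ft_force: [0.5, 0.4, 0.3]
finger_gap: 0.0459
```

Request:
move_arm --moves '[{"fingers":0.5,"travel":[0,-2.2,-1.3],"twist":0},{"fingers":0.5,"travel":[0,-2.2,-1.3],"twist":0},{"fingers":0.5,"travel":[0,-2.1,-1.2],"twist":0},{"fingers":0.5,"travel":[0,0,0],"twist":0},{"fingers":0.5,"travel":[0,0,0],"twist":0}]'

```text
t: 10.58
tcp_pos: [0.5327, 0.3746, 0.1577]
eef_rot: [-1.109, 1.271, 1.108]
ft_force: [-0.1, 0.5, -0.2]
finger_gap: 0.0465
```

```bash
python3 - <<'E'
from go import *
go(.5325,.3765,.093)
for n in('wrist','top'):
    c=shot(n);h=cv2.cvtColor(c['frame'],cv2.COLOR_RGB2HSV)
    red=cv2.inRange(h,(172,150,80),(180,255,255))|cv2.inRange(h,(0,190,80),(5,255,255))
    N,l,s,ce=cv2.connectedComponentsWithStats(red)
    for i in range(1,N):
        if s[i,4]>6:
            p=dep(c,[ce[i]])[0]
            print(n,s[i].tolist(),ce[i].round(1),p.round(4),plane(c,[ce[i]],.107)[0].round(4)) if abs(p[0]-.53)<.05 else 0
E
```

```text
t 10.5833 tcp [0.5327 0.3746 0.1577] F [-0.1  0.5 -0.2] gap 0.0465 yaw 82.22 tilt -1.0
travel cm [6.47 0.05 0.19]
wrist [325, 252, 9, 19, 42] [330.1 259. ] [0.5299 0.3812 0.113 ] [0.5317 0.3811 0.107 ]
top [351, 249, 6, 2, 10] [353.5 249.4] [0.5272 0.3753 0.1129] [0.5283 0.3751 0.107 ]
```

Request:
move_arm --moves '[{"fingers":0.5,"travel":[2.2,0.05,0.25],"twist":0},{"fingers":0.5,"travel":[2.2,0,0],"twist":0},{"fingers":0.5,"travel":[1.9,0,0],"twist":0},{"fingers":0.7,"travel":[0,0,0],"twist":0},{"fingers":1,"travel":[0,0,0],"twist":0},{"fingers":1,"travel":[0,0,0],"twist":0},{"fingers":1,"travel":[0,0,0],"twist":0},{"fingers":1,"travel":[0,0,0],"twist":0},{"fingers":1,"travel":[0,0,0],"twist":0},{"fingers":1,"travel":[0,0,0],"twist":0}]'

```text
t: 11.52
tcp_pos: [0.5315, 0.3766, 0.0962]
eef_rot: [-1.112, 1.272, 1.109]
ft_force: [-2.6, -6.1, 6.4]
finger_gap: 0.0127
```

```bash
python3 go.py
```

```text
t 11.5167 tcp [0.5315 0.3766 0.0962] F [-2.6 -6.1  6.4] gap 0.0127 yaw 82.32 tilt -1.0
```

Request:
move_arm --moves '[{"fingers":1,"travel":[0,0.5,0],"twist":0},{"fingers":1,"travel":[0,0.5,0],"twist":0},{"fingers":1,"travel":[0,0.5,0],"twist":0},{"fingers":1,"travel":[0,0.5,0],"twist":0},{"fingers":1,"travel":[0,0.5,0],"twist":0},{"fingers":1,"travel":[0,0.4,0],"twist":0},{"fingers":1,"travel":[0,0,0],"twist":0},{"fingers":1,"travel":[0,0,0],"twist":0}]'

```text
t: 12.18
tcp_pos: [0.5047, 0.3801, 0.0963]
eef_rot: [-1.112, 1.269, 1.106]
ft_force: [3.6, -6.6, 2.2]
finger_gap: 0.0131
```

```bash
python3 go.py
```

```text
t 12.1833 tcp [0.5047 0.3801 0.0963] F [ 3.6 -6.6  2.2] gap 0.0131 yaw 82.26 tilt -1.0
```

Request:
move_arm --moves '[{"fingers":0.77,"travel":[0,0,0],"twist":0},{"fingers":0.77,"travel":[0,0,0],"twist":0},{"fingers":0.77,"travel":[0,0,0],"twist":0},{"fingers":0.77,"travel":[-1.5,0,0],"twist":0},{"fingers":0.77,"travel":[-2.5,0,0],"twist":0},{"fingers":0.5,"travel":[-2.5,0,0],"twist":0},{"fingers":0.5,"travel":[0,1.3,2.3],"twist":0},{"fingers":0.5,"travel":[0,1.3,2.3],"twist":0},{"fingers":0.5,"travel":[0,0,0],"twist":0},{"fingers":0.5,"travel":[0,0,0],"twist":0}]'

```text
t: 13.02
tcp_pos: [0.4817, 0.4337, 0.1604]
eef_rot: [-1.112, 1.267, 1.114]
ft_force: [-0.3, -0.1, 0.4]
finger_gap: 0.0456
```

```bash
python3 - <<'E'
from go import *
go(.472,.4225,.092)
for n in('wrist','top'):
    c=shot(n);h=cv2.cvtColor(c['frame'],cv2.COLOR_RGB2HSV)
    red=cv2.inRange(h,(172,150,60),(180,255,255))|cv2.inRange(h,(0,190,60),(5,255,255))
    N,l,s,ce=cv2.connectedComponentsWithStats(red)
    for i in range(1,N):
        if s[i,4]>6:
            p=dep(c,[ce[i]])[0]
            print(n,s[i].tolist(),ce[i].round(1),p.round(4)) if abs(p[0]-.51)<.06 else 0
    if n=='wrist': print([dep(c,[(u,v)])[0].round(3).tolist() for v in(225,245) for u in range(300,345,6)])
E
```

```text
t 13.0167 tcp [0.4817 0.4337 0.1604] F [-0.3 -0.1  0.4] gap 0.0456 yaw 82.59 tilt -1.0
travel cm [ 6.84  0.81 -1.25]
[[0.459, 0.426, 0.111], [0.46, 0.43, 0.108], [0.468, 0.431, 0.07], [0.469, 0.435, 0.07], [0.469, 0.439, 0.071], [0.469, 0.443, 0.071], [0.47, 0.447, 0.071], [0.471, 0.451, 0.071], [0.47, 0.425, 0.112], [0.471, 0.428, 0.108], [0.482, 0.429, 0.07], [0.482, 0.433, 0.071], [0.482, 0.437, 0.071], [0.483, 0.441, 0.072], [0.483, 0.445, 0.072], [0.483, 0.449, 0.072]]
```

Request:
move_arm --moves '[{"fingers":0.5,"travel":[0,0.8,-1.2],"twist":0},{"fingers":0.5,"travel":[2.3,0,0],"twist":0},{"fingers":0.5,"travel":[2.3,0,0],"twist":0},{"fingers":0.5,"travel":[2.2,0,0],"twist":0},{"fingers":0.7,"travel":[0,0,0],"twist":0},{"fingers":1,"travel":[0,0,0],"twist":0},{"fingers":1,"travel":[0,0,0],"twist":0},{"fingers":1,"travel":[0,0,0],"twist":0},{"fingers":1,"travel":[0,0,0],"twist":0},{"fingers":1,"travel":[0,0,0],"twist":0}]'

```text
t: 13.95
tcp_pos: [0.4743, 0.4223, 0.0935]
eef_rot: [-1.109, 1.265, 1.111]
ft_force: [-0.1, 3.2, -1.0]
finger_gap: 0.0114
```

```bash
python3 go.py
```

```text
t 13.95 tcp [0.4743 0.4223 0.0935] F [-0.1  3.2 -1. ] gap 0.0114 yaw 82.4 tilt -1.0
```

Request:
move_arm --moves '[{"fingers":1,"travel":[0,0,0],"twist":0},{"fingers":1,"travel":[0,0,0],"twist":0},{"fingers":1,"travel":[-0.4,0,0.13],"twist":0},{"fingers":1,"travel":[-0.4,0,0.14],"twist":0},{"fingers":1,"travel":[-0.4,0,0.15],"twist":0},{"fingers":1,"travel":[0,0,0],"twist":0},{"fingers":1,"travel":[0,0,0],"twist":0}]'

```text
t: 14.53
tcp_pos: [0.4747, 0.426, 0.1042]
eef_rot: [-1.11, 1.267, 1.111]
ft_force: [3.2, 5.4, -5.6]
finger_gap: 0.0109
```

```bash
python3 go.py
```

```text
t 14.5333 tcp [0.4747 0.426  0.1042] F [ 3.2  5.4 -5.6] gap 0.0109 yaw 82.41 tilt -1.0
```

It rises with only about 5 N, so the cover is free. I follow the hinge arc.

Request:
move_arm --moves '[{"fingers":1,"travel":[-0.52,0,0.24],"twist":0},{"fingers":1,"travel":[-0.51,0,0.25],"twist":0},{"fingers":1,"travel":[-0.5,0,0.28],"twist":0},{"fingers":1,"travel":[-0.49,0,0.3],"twist":0},{"fingers":1,"travel":[-0.47,0,0.32],"twist":0},{"fingers":1,"travel":[-0.46,0,0.34],"twist":0},{"fingers":1,"travel":[-0.44,0,0.36],"twist":0},{"fingers":1,"travel":[-0.43,0,0.38],"twist":0},{"fingers":1,"travel":[0,0,0],"twist":0}]'

```text
t: 15.28
tcp_pos: [0.4776, 0.4488, 0.1432]
eef_rot: [-1.112, 1.27, 1.11]
ft_force: [3.3, -4.8, -0.5]
finger_gap: 0.0111
```

```bash
python3 go.py
```

```text
t 15.2833 tcp [0.4776 0.4488 0.1432] F [ 3.3 -4.8 -0.5] gap 0.0111 yaw 82.37 tilt -1.0
```

Request:
move_arm --moves '[{"fingers":1,"travel":[-0.41,0,0.4],"twist":0},{"fingers":1,"travel":[-0.4,0,0.41],"twist":0},{"fingers":1,"travel":[-0.37,0,0.43],"twist":0},{"fingers":1,"travel":[-0.36,0,0.45],"twist":0},{"fingers":1,"travel":[-0.34,0,0.46],"twist":0},{"fingers":1,"travel":[-0.32,0,0.48],"twist":0},{"fingers":1,"travel":[-0.27,0,0.44],"twist":0},{"fingers":1,"travel":[-0.25,0,0.45],"twist":0},{"fingers":1,"travel":[0,0,0],"twist":0},{"fingers":1,"travel":[0,0,0],"twist":0}]'

```text
t: 16.12
tcp_pos: [0.4821, 0.4824, 0.1708]
eef_rot: [-1.112, 1.271, 1.109]
ft_force: [-0.9, -7.9, 11.0]
finger_gap: 0.0111
```

Request:
move_arm --moves '[{"fingers":1,"travel":[0,0,0],"twist":0},{"fingers":1,"travel":[0,0,0],"twist":0},{"fingers":1,"travel":[0,0,0],"twist":0},{"fingers":1,"travel":[0,0,0],"twist":0}]'

```text
t: 16.45
tcp_pos: [0.4821, 0.4822, 0.1707]
eef_rot: [-1.112, 1.272, 1.109]
ft_force: [-0.3, -7.3, 9.8]
finger_gap: 0.0112
```

```bash
python3 - <<'E'
from go import *
go()
c=shot('scene');save(c,'s7.png')
w=shot('wrist')
# cover plane fit by blue pixels in the scene depth
h=cv2.cvtColor(c['frame'],cv2.COLOR_RGB2HSV);b=cv2.inRange(h,(95,120,40),(125,255,255));b[:180]=0;b[380:]=0;b[:,:230]=0;b[:,430:]=0
v,u=np.where(b);P=dep(c,np.c_[u,v]);ok=(P[:,2]>.075)&(P[:,2]<.25);P=P[ok]
for _ in range(3):
    m=P.mean(0);n=np.linalg.svd(P-m,full_matrices=False)[2][2];r=np.abs((P-m)@n);P=P[r<.006] if (r<.006).sum()>50 else P
n*=np.sign(n[2]);print(len(P),'normal',n.round(3),'cover angle deg',np.degrees(np.arccos(n[2])).round(1))
# rod: brass pixels above .07 near the hole, wrist and scene
for k in(c,w):
    v,u=np.mgrid[0:480,0:640];Q=dep(k,np.c_[u.ravel(),v.ravel()]);m=(np.hypot(Q[:,0]-.397,Q[:,1]-.297)<.02)&(Q[:,2]>.075)&(Q[:,2]<.14)&(k['depth'].ravel()>0)
    if m.sum(): print('rod pts',m.sum(),Q[m].mean(0).round(4),'top',np.percentile(Q[m,2],98).round(4))
E
```

```text
t 16.45 tcp [0.4821 0.4822 0.1707] F [-0.3 -7.3  9.8] gap 0.0112 yaw 82.33 tilt -1.0
5238 normal [0.09  0.676 0.731] cover angle deg 43.0
rod pts 164 [0.3951 0.3009 0.0995] top 0.1186
rod pts 849 [0.3974 0.3027 0.091 ] top 0.1058
```

View pics/s7.png

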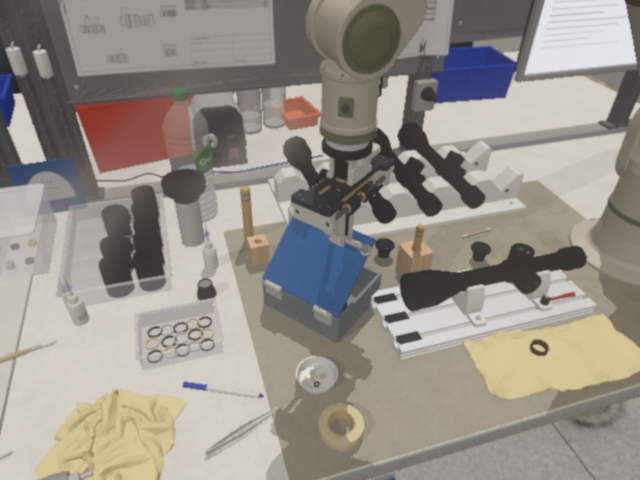

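The scene view shows the cover held open at about 43°. The rod is standing in its block at (417,240), and the dish and stoppers are unmoved. I hand in.

```bash
python3 -c "
from workcell import manip
print(manip.hand_in());s=manip.read_state();print(s['t'],s['tcp_pos'],s['ft_force'],s['finger_gap'])"
```

```text
the job is handed in; nothing more can be done
None
the job is handed in; nothing more can be done
```

The job is handed in, with the gripper holding the cover at about 43° and the rod standing in its hole. The interface gives no verdict.

- **Rod:** I moved the small rod from the cover into the hole of the larger (near) holder block and let go. Its top measured about 0.117–0.119 m, which matches a rod fully home.
- **Tug:** I pulled the cover up by its handle before touching the bolt. It rose about 8 mm while the pull grew to about 20 N, so the bolt had caught it.
- **Bolt and lift:** I drew the knob back about 27 mm and regripped the handle. The cover then rose with about 5 N, and I followed the hinge arc.
- **Last checks, 16.5 s on the clock:** A plane fit gave the cover angle of 43°. The grip gap was 11 mm on the 12 mm bar, with a steady force of about 12 N. The dish and the stoppers looked unmoved in the last picture.

**Checks that did not fully work:**
- I never saw the knob again after drawing it, so the bolt's release is inferred from the cover opening.
- The wrist camera gave 0.106 m for the rod top. I took this as a partly hidden view and relied on the scene camera's 0.119 m.
- The cover's rise under the tug was read from the tool position only, so it includes some give or slip in the grip. The cover itself has only about 5 mm of play there.

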